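# Spin the rotary inspection table and brake it on its index

### The job

Check that the black rotary inspection table runs freely: with a fingertip against the orange post, flick it spinning counter-clockwise (seen from above), and let it coast untouched for at least three seconds and at least one full turn. Then brake it to a stop in one go by pressing a fingertip down on the flat black rim, so that the white line stands within the green band at the red pointer; do not catch or touch the post again after the flick, stop the table elsewhere and push it round, or turn it clockwise. Take the finger off and leave the table standing there, the steel ring still on its centre and everything else on the bench where it was.

Things in the scene. Friction and masses are not known exactly. Their poses are not given: they have to be found in the camera images.
- spindle (a joint): angle of the freely turning disc, rad; 0 and every multiple of 2 pi put the white line exactly at the pointer; grows counter-clockwise seen from above, counting turns without wrapping; starts between 1.0 and 5.0. Coasts about 14 s from 3.5 rad/s, losing about 0.4 rad/s each second at that speed, 0.2 at 1 rad/s (varies by a quarter). A fingertip pressed on the rim with 5 N stops it almost at once
- platter: the black disc, 250 mm diameter, 10 mm thick, turning about the vertical; flat top 52 mm above the bench; origin on the axis at bench height, x axis through the white line. Moment of inertia about 0.007 kg m2. The outer rim from 80 to 125 mm radius is bare and is the place to brake
- post: orange upright round post on the disc, 12 mm diameter, 40 mm tall (its top is 92 mm above the bench), 68 mm from the axis, directly opposite the white line; fixed to the disc and turning with it; origin at the middle of its foot on the disc's top
- line_end (a point): point on the disc's top, 124 mm from the axis, at the outer end of the white line (40 mm long, 7 mm wide, radial)
- pointer (a point): fixed point 124 mm from the axis, at the height of the disc's top, where the end of the white line lies when it stands exactly at the red pointer; the green band on the grey housing reaches 10 degrees (22 mm of arc) to either side of it
- axis (a point): fixed point on the axis of the rotary table at the height of the disc's top, 52 mm above the bench. The round grey housing under the disc is 304 mm in diameter, 40 mm tall and fixed
- bearing_ring: loose steel ring lying on the middle of the disc and riding round with it, 52 mm outer, 34 mm inner diameter, 14 mm tall; origin at the centre of its underside
- plug_gauge: steel plug gauge standing upright, 28 mm diameter, 90 mm tall; loose, to be left alone; origin at the centre of its underside
- gauge_block: upright steel gauge block 35 x 12 x 40 mm tall; loose, to be left alone; origin at the centre of its underside
- cleaner: blue cleaner bottle, 42 mm diameter, 105 mm tall; loose, to be left alone; origin at the centre of its underside
- lens_cap: black lens cap, 54 mm diameter, 13 mm thick; loose, to be left alone; origin at the centre of its underside
- brass_part: stepped brass part, 48 mm diameter foot, 34 mm tall; loose, to be left alone; origin at the centre of its underside
- parts_tray: small yellow open tray 80 x 60 x 25 mm; loose, to be left alone; origin at the centre of its underside
There are look-alikes about, which are no part of the job. What is shaped like the bearing_ring but pink or turquoise is not meant.

How it is judged (in metres and radians):
On the way, in this order (a step that is already met when the one before it is completed fails the run):
1. the table coasts counter-clockwise, untouched, for three seconds (velocity of joint spindle above 0.5 rad/s and contact force between each of the fingers, the arm and platter below 0.05 N and contact force between each of the fingers, the arm and post below 0.05 N), for 2.9 s.
2. after a full turn or more a fingertip pressed on the black disc holds it stopped with the white line in the green band (value of joint spindle above 8 rad and contact force between the fingers and platter above 0.5 N and velocity of joint spindle between -0.1 and 0.1 rad/s and horizontal distance between line_end and pointer below 0.022 m), for 0.1 s.
At the end, for the whole second after the job is handed in: The table is at rest with the end of the white line within 22 mm (10 degrees) of the pointer, after at least one full turn; the steel ring lies flat within 15 mm of the axis; every other loose thing is within 15 mm of where it was (horizontal distance between line_end and pointer below 0.022 m and value of joint spindle above 8 rad and velocity of joint spindle between -0.03 and 0.03 rad/s and horizontal distance between bearing_ring and axis below 0.015 m and angle between bearing_ring's own z axis and vertical below 0.05 rad and distance of each of plug_gauge, gauge_block, cleaner, lens_cap, brass_part, parts_tray from where it was at the start of the episode below 0.015 m); the robot touches nothing.
It fails at once if the post is touched again after the flick (value of joint spindle above 8 rad and contact force between any of the fingers, the arm and post above 0.3 N).
It fails at once if the table is braked to a stop off the mark, or pushed round from a stop (value of joint spindle above 8 rad and velocity of joint spindle below 0.1 rad/s and horizontal distance between line_end and pointer above 0.026 m and contact force between any of the fingers, the arm and platter above 0.5 N).
It fails at once if the table is turned clockwise (value of joint spindle below 8 rad and velocity of joint spindle below -0.5 rad/s).
It fails at once if the steel ring is lifted, or shoved off centre (height (world z) of bearing_ring above 0.062 m or horizontal distance between bearing_ring and axis above 0.02 m).
It fails at once if another thing on the bench is disturbed (distance of any of plug_gauge, gauge_block, cleaner, lens_cap, brass_part, parts_tray from where it was at the start of the episode above 0.02 m).
It also fails if it takes over 54 s, if anything falls off the work surface, if the arm or the gripper's body presses on something with over 40 N, if the wrist force passes 120 N, or if a joint passes its speed limit or range.

### The arm

A 6-joint arm with a two-finger parallel gripper is mounted at the origin on the work surface. World frame = base frame: x ahead of the robot, y to its left, z up, the work surface at z = 0. Lengths are in mm, angles in rad, forces in N, time in s.
With the tool pointing down it reaches from about 350 to 775 mm from the base axis. Payload 7.3 kg.
Tool frame: the origin (TCP) lies between the finger pads; the fingertips stand 14 mm ahead of it and the grasp point (between the pads) lies 5 mm behind it; y points along the fingers, z is the direction in which the jaws open and shut, and the axes are right-handed (so a half turn about y gives the same grasp; the last joint's range is limited). The gripper opens to 92 mm and grips with 3 to 60 N. Pads are 19 mm wide; open, the fingers measure 130 mm over their backs; the gripper's body (75 mm by 190 mm) begins 47 mm behind the grasp point.
Start: joints at [-1.247, 0.342, 1.524, -0, 1.275, -0.146], TCP at [237.695, -468.129, 240.741] pointing down, gripper open.
Joint ranges: [-2.53, 2.53], [-0.77, 2.02], [0.04, 2.7], [-1, 4.14], [0.28, 2.66], [-3.11, 3.11]. Speed limits (rad/s): [2.57, 2.57, 3.14, 3.14, 3.14, 3.14].

### API

Orientations are given as [roll, pitch, yaw] about the fixed x, y, z axes, in that order (R = Rz(yaw) Ry(pitch) Rx(roll)).
In Python, from plant import bot, vision, order gives the robot as it stands.
- The arm moves only by the tool apply_moves, never from a script. Its argument "rows" is a list of rows, each a list of 3 entries, a list of its own where there are three numbers: the shift along the tool's x, y, z in cm, then the turn about the tool's y in rad, then the finger opening in cm, from 0 to 9.18. A call has 1 to 5 rows; each row is the pose to reach, as a shift and turn from the pose measured when the call began, along the tool's axes at that moment; what a row does not reach only later rows make up. A row lasts 1/8 s, in which the tool goes at most 62.5 mm and 10.7 degrees, less where a joint would pass 70% of its speed; a pose out of reach is approached as far as the arm can. A call with a gripper value outside its range is refused whole. The fingers move at their own pace and stop on an object; the grip force is fixed at half the most. Time passes only in rows, so rows that repeat a pose let the fingers close. It gives the time, the measured TCP pose, the force and the opening at its end, in the units of the state.
- bot.get_obs(): the state, without advancing time (a new reading comes with each control period).
- vision.capture(name): name is "scene" or "top"; returns the picture (420x560x3 uint8, red, green, blue); there is no depth.
- vision.camera_info(name): a dict with "mtx" (3x3 intrinsics, pixels), "distortion" ([k1, k2, p1, p2, k3] as OpenCV has them; the pictures are not rectified), "rvec" (rotation vector, rad) and "tvec" (3), from world to camera coordinates, as OpenCV has them. Camera axes: x right, y down, z forward; pixel columns grow to the right and rows downward; lengths in mm; the calibration is good to about 2 mm. A picture is of the moment at which its call begins. camera_info takes no time and is no camera call.
- order.close_job(): hands the job in, once; it reports no verdict.
The state is a dict: "time": time; "joint_positions": joint angles; "dq": joint speeds; "tau": joint torques, N m; "tool_pos": TCP position; "tcp_rot": TCP orientation; "contact_force": force on the tool from outside, world axes, zero at the start; "moment": the same for the moment, N m; "grip_width": finger opening in mm.
Only numpy, scipy, OpenCV 4.12 (cv2) and the standard library are available. Lean on these libraries where they do the work, as an engineer would, in place of code of your own. Each camera call takes 0.05 s, during which the arm holds its last target.

## Working session

There is one attempt and no reset: what is moved stays moved. The work goes in short steps, Python scripts to look and compute and a tool call to move; the robot and the scene stay as the last step left them, time stands still between calls to the robot, and variables do not carry over. Pictures are saved under pics/ and viewed, and the job is handed in when it is done.

Besides the shell and the picture viewer there is one more tool, called after "Emit:" as name(argument=value, ...) on one line, values as JSON. apply_moves: Moves the arm, as the interface text tells. Its arguments: {"type":"object","properties":{"rows":{"type":"array","items":{"type":"array"}}},"required":["rows"]}

```bash
ls; mkdir -p pics; python3 - <<'E'
from plant import bot, vision, order
import cv2
print(bot.get_obs())
for n in ("scene","top"):
    im=vision.capture(n); cv2.imwrite(f"pics/{n}0.png",im[:,:,::-1]); print(n,vision.camera_info(n))
E
```

```text
pics
{'time': 0.0, 'joint_positions': array([-1.24698449e+00,  3.42746812e-01,  1.52501077e+00, -9.51627303e-06,
        1.27539515e+00, -1.46006028e-01]), 'dq': array([-2.48961468e-07, -1.80103400e-04, -6.41967978e-04,  5.66290456e-04,
       -9.36200469e-04,  3.56976851e-04]), 'tau': array([ 4.54001420e-04, -4.31236982e+01, -2.44220191e+01,  7.16251647e-02,
        5.60610322e-02, -1.18129392e-04]), 'tool_pos': array([ 237.57163683, -467.74298025,  240.03462287]), 'tcp_rot': array([-1.57234114e+00,  2.17970640e-04, -2.67177218e+00]), 'contact_force': array([ 0.02653992,  0.43030632, -0.11330547]), 'moment': array([ 0.01464649,  0.02912877, -0.0034641 ]), 'grip_width': 91.63713644258158}
scene {'mtx': array([[444.50447418,   0.        , 286.15414053],
       [  0.        , 444.50447418, 212.16867375],
       [  0.        ,   0.        ,   1.        ]]), 'distortion': array([0.03875519, 0.        , 0.        , 0.        , 0.        ]), 'rvec': array([ 1.78548418,  1.99595677, -0.60157376]), 'tvec': array([  53.2807737 , -459.52472441, 1358.01278275])}
top {'mtx': array([[501.99455467,   0.        , 278.48392554],
       [  0.        , 501.99455467, 212.74967539],
       [  0.        ,   0.        ,   1.        ]]), 'distortion': array([-0.13312178,  0.        ,  0.        ,  0.        ,  0.        ]), 'rvec': array([ 2.19599339, -2.16725883,  0.07796908]), 'tvec': array([3.60844865e-01, 6.05598329e+02, 1.19691589e+03])}
```

View pics/scene0.png

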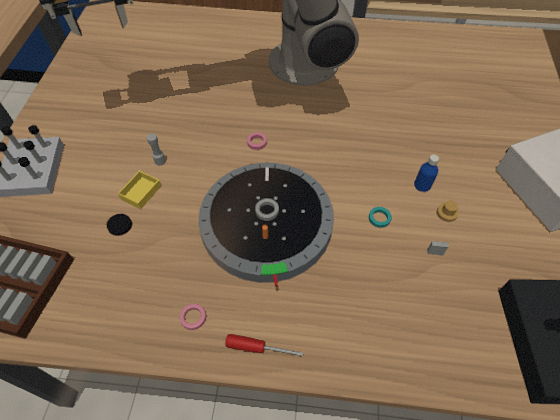

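View pics/top0.png

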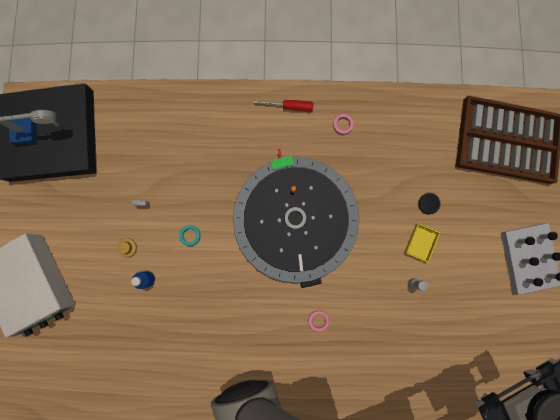

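The table's ring is at top (295,218), with the post at (293,189), the white line at (301,263), the green band at (283,162) and the red pointer at (280,153). Look-alikes for the steel ring are pink (343,124), pink (319,321) and turquoise (190,236). For the post, the only look-alike is the red screwdriver handle (298,106). I choose the grey ring at the centre and the orange post on the disc.

```bash
cat > h.py <<'E'
import numpy as np, cv2
from plant import bot, vision, order
I={n:vision.camera_info(n) for n in("scene","top")}
def ray(n,uv,z):
    i=I[n]; R=cv2.Rodrigues(np.array(i["rvec"]))[0]; t=np.array(i["tvec"])
    p=cv2.undistortPoints(np.array([[uv]],float),i["mtx"],i["distortion"])[0,0]
    d=R.T@np.array([p[0],p[1],1]); c=-R.T@t
    return c+d*(z-c[2])/d[2]
def proj(n,P):
    i=I[n]; return cv2.projectPoints(np.array([P],float),i["rvec"],i["tvec"],i["mtx"],i["distortion"])[0][0,0]
def mask(im,lo,hi):
    return cv2.inRange(cv2.cvtColor(im,cv2.COLOR_RGB2HSV),lo,hi)
def blobs(m,amin=8):
    n,l,s,c=cv2.connectedComponentsWithStats(m)
    return [(c[k].round(1),s[k]) for k in range(1,n) if s[k,4]>=amin]
E
python3 - <<'E'
from h import *
for n in ("top","scene"):
    im=cv2.imread(f"pics/{n}0.png")[:,:,::-1].copy()
    for nm,lo,hi,z in (("orange",(5,150,120),(14,255,255),92),("green",(50,120,80),(70,255,255),40),("red",(0,170,100),(4,255,255),40)):
        for c,s in blobs(mask(im,lo,hi)): print(n,nm,c,s[2:],ray(n,c,z).round(1))
    m=mask(im,(0,0,170),(179,60,255))
    for c,s in blobs(m):
        p=ray(n,c,52)
        print(n,"white",c,s[:],p.round(1))
im=cv2.imread("pics/top0.png"); cv2.imwrite("pics/crop.png",cv2.resize(im[140:300,215:375],None,fx=4,fy=3.7,interpolation=2))
im=cv2.imread("pics/scene0.png"); cv2.imwrite("pics/crop2.png",cv2.resize(im[150:300,185:345],None,fx=4,fy=4,interpolation=2))
E
```

```text
top orange [293.1 187.9] [ 5  5 15] [658.1 -24.8  92. ]
top green [281.8 162.3] [ 22  13 197] [726.6   1.9  40. ]
top red [298.1 104.6] [ 30  11 250] [870.6 -36.3  40. ]
top red [279.4 152.5] [ 4  8 16] [750.5   8.   40. ]
top white [ 26.6 283.9] [   0  235   58   91 2690] [420.9 621.5  52. ]
top white [  0.6 250.8] [  0 248   3   7  12] [500.  694.3  52. ]
top white [  2.2 260.5] [  0 255   5  10  23] [476.2 689.   52. ]
top white [300.4 262.5] [299 254   4  17  38] [486.5 -45.   52. ]
top white [  7.8 273.9] [  7 272   3   5   9] [443.7 672.6  52. ]
top white [135.1 281.1] [132 278   7   7  43] [435.7 347.4  52. ]
top white [  7.8 316.9] [  6 316   4   3   8] [338.  669.9  52. ]
scene orange [264.5 230.5] [ 6 14 56] [668.1 -25.8  92. ]
scene green [273.9 268.6] [ 26  13 252] [7.261e+02 1.000e-01 4.000e+01]
scene red [275.1 279.6] [ 3 11 25] [750.5   5.6  40. ]
scene red [244.1 343. ] [ 39  19 440] [885.5 -36.1  40. ]
scene white [543.4 156.9] [ 511  129   49   68 1639] [362.4 606.5  52. ]
scene white [434.3 157.5] [431 155   8   6  37] [392.6 348.6  52. ]
scene white [266.5 173.5] [266 168   2  12  24] [487.4 -47.1  52. ]
```

View pics/crop.png

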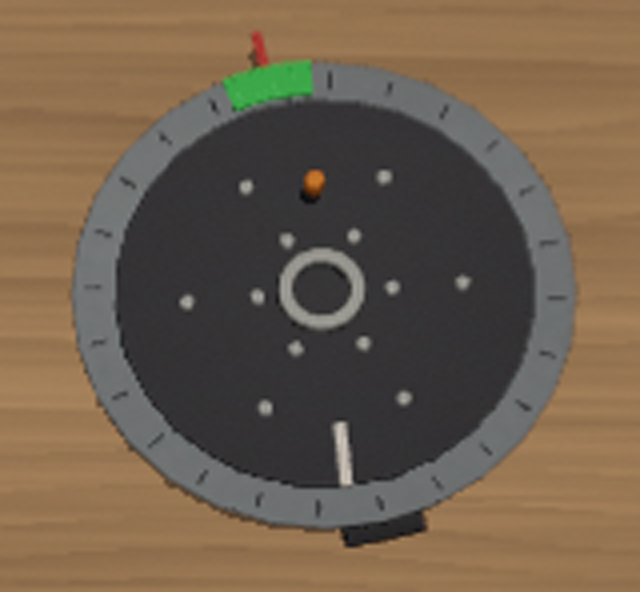

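View pics/crop2.png

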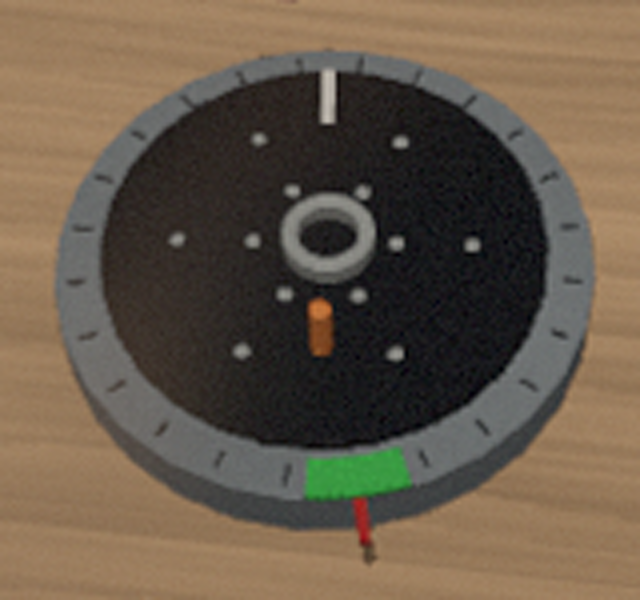

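```bash
python3 - <<'E'
from h import *
for n in ("top","scene"):
    im=cv2.imread(f"pics/{n}0.png")[:,:,::-1].copy()
    g=mask(im,(85,10,60),(125,110,175))
    # grey housing outer contour
    for c,s in blobs(g,200): print(n,'grey',c,s)
    ctr=(295,218) if n=="top" else (267,212)
    # radial dark->grey edge
    gray=cv2.GaussianBlur(cv2.cvtColor(im,cv2.COLOR_RGB2GRAY),(3,3),0).astype(float)
    c0=ray(n,ctr,52)
    pts=[];
    for a in np.arange(0,2*np.pi,.05):
        rs=np.arange(112,137,.5)
        v=np.array([cv2.getRectSubPix(gray.astype(np.float32),(1,1),tuple(map(float,proj(n,c0+[r*np.cos(a),r*np.sin(a),0]))))[0,0] for r in rs])
        k=np.argmax(np.diff(v)); 
        if np.diff(v)[k]>4: pts.append((c0+rs[k]*np.array([np.cos(a),np.sin(a),0]))[:2])
    P=np.array(pts)
    for _ in range(4):
        A=np.c_[2*P,np.ones(len(P))]; s=np.linalg.lstsq(A,(P**2).sum(1),rcond=None)[0]
        r=np.sqrt(s[2]+s[0]**2+s[1]**2); e=np.hypot(*(P-s[:2]).T)-r; P=P[abs(e)<max(1.5*np.std(e),1)]
    print(n,s[:2].round(1),r.round(1),len(P),e.std())
E
```

```text
top [589.9 -32.8] 124.4 107 0.48681871930971915
scene grey [297.9 266.8] [277 253  40  27 216]
scene [594.  -34.5] 124.9 75 0.5363730326720931
```

Axis ≈ (592,-33.5). The disc radius fits at 124.4 and 124.9 mm, against a nominal 125. The pointer direction is 14.4° and the line is at 186.7°, so the spindle is about 3.0 rad. The post is at about (659,-25.5). The crops confirm the orange post opposite the white line and the grey ring on centre. Next I work out the approach.

```bash
cat >> h.py <<'E'
from scipy.spatial.transform import Rotation as Ro
def to(P,yaw=-np.pi):
    o=bot.get_obs(); r=o["tcp_rot"]; R=Ro.from_euler("xyz",r)
    d=R.inv().apply(np.array(P)-o["tool_pos"])/10
    t=-(yaw-r[2]); t=(t+np.pi)%(2*np.pi)-np.pi
    print("t",round(o["time"],3),"pos",o["tool_pos"].round(1),"rot",r.round(3),"F",o["contact_force"].round(1),"grip",round(o["grip_width"],1),"shift cm",d.round(2),"turn",round(t,3))
E
python3 - <<'E'
from h import *
to([656,-80,200]); 
for n in I:
    R=cv2.Rodrigues(I[n]["rvec"])[0]; print(n,-R.T@I[n]["tvec"])
E
```

```text
t 0.1 pos [ 237.6 -467.8  240.1] rot [-1.572  0.    -2.672] F [ 0.7 -0.5  0.1] grip 92.0 shift cm [-54.86   4.04 -15.63] turn 0.47
scene [1138.59858235   64.95970197  870.38729121]
top [ 514.4338421     3.64992626 1238.83074526]
```

Emit:
apply_moves(rows=[[[-54.9,4.0,-15.6],0.47,0],[[-54.9,4.0,-15.6],0.47,0],[[-54.9,4.0,-15.6],0.47,0],[[-54.9,4.0,-15.6],0.47,0],[[-54.9,4.0,-15.6],0.47,0]])

```text
time: 0.72
tool_pos: [459.1, -263.0, 219.2]
tcp_rot: [-1.572, -0.001, 3.141]
contact_force: [0.4, -1.0, 0.4]
grip_width: 46.5
```

```bash
python3 - <<'E'
from h import *
to([656,-80,200])
E
```

```text
t 0.725 pos [ 459.1 -263.   219.2] rot [-1.572e+00 -1.000e-03  3.141e+00] F [ 0.4 -1.   0.4] grip 46.5 shift cm [-19.69   1.93 -18.31] turn -0.0
```

Emit:
apply_moves(rows=[[[-19.7,2.0,-18.3],0,0],[[-19.7,2.0,-18.3],0,0],[[-19.7,2.0,-18.3],0,0],[[-19.7,2.0,-18.3],0,0],[[-19.7,2.0,-18.3],0,0]])

```text
time: 1.35
tool_pos: [657.6, -76.7, 197.8]
tcp_rot: [-1.573, -0.002, -3.139]
contact_force: [-0.6, -0.9, -0.9]
grip_width: 0.5
```

```bash
python3 - <<'E'
from h import *
to([655,-70,85])
E
```

```text
t 1.35 pos [657.6 -76.7 197.8] rot [-1.573e+00 -2.000e-03 -3.139e+00] F [-0.6 -0.9 -0.9] grip 0.5 shift cm [ 0.23 11.28 -0.65] turn 0.003
```

Emit:
apply_moves(rows=[[[0.2,6.0,-0.5],0,0],[[0.2,11.2,-0.5],0,0],[[0.2,11.2,-0.5],0,0],[[0.2,11.2,-0.5],0,0]])

```text
time: 1.85
tool_pos: [656.5, -71.9, 87.8]
tcp_rot: [-1.573, 0.001, -3.139]
contact_force: [0.2, -0.7, 0.7]
grip_width: 0.5
```

```bash
python3 - <<'E'
from h import *
to([655,-70,85])
for n in("scene","top"):
    im=vision.capture(n); cv2.imwrite(f"pics/{n}1.png",im[:,:,::-1])
    x0,y0=(185,130) if n=="scene" else (215,140)
    cv2.imwrite(f"pics/{n}1c.png",cv2.resize(im[y0:y0+150,x0:x0+190,::-1],None,fx=4,fy=4,interpolation=2))
E
```

```text
t 1.85 pos [656.5 -71.9  87.8] rot [-1.573e+00  1.000e-03 -3.139e+00] F [ 0.2 -0.7  0.7] grip 0.5 shift cm [ 0.15  0.28 -0.19] turn 0.003
```

View pics/scene1c.png

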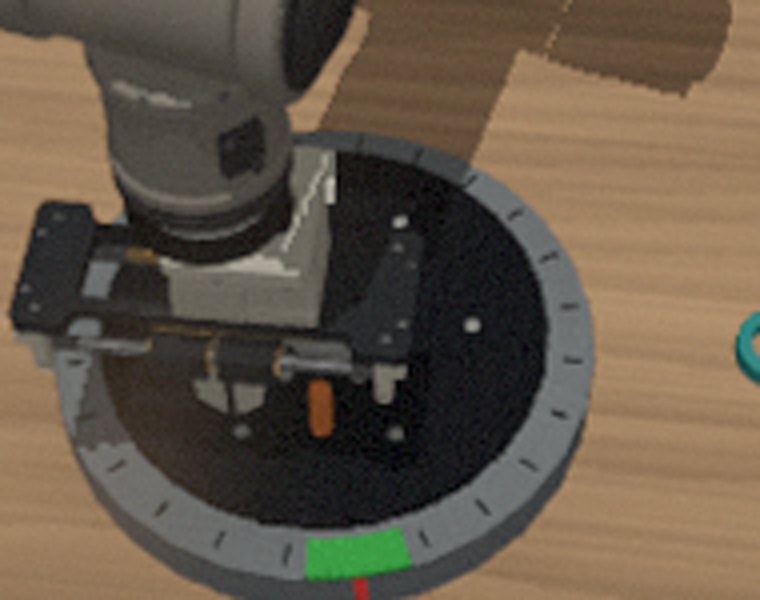

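View pics/top1c.png

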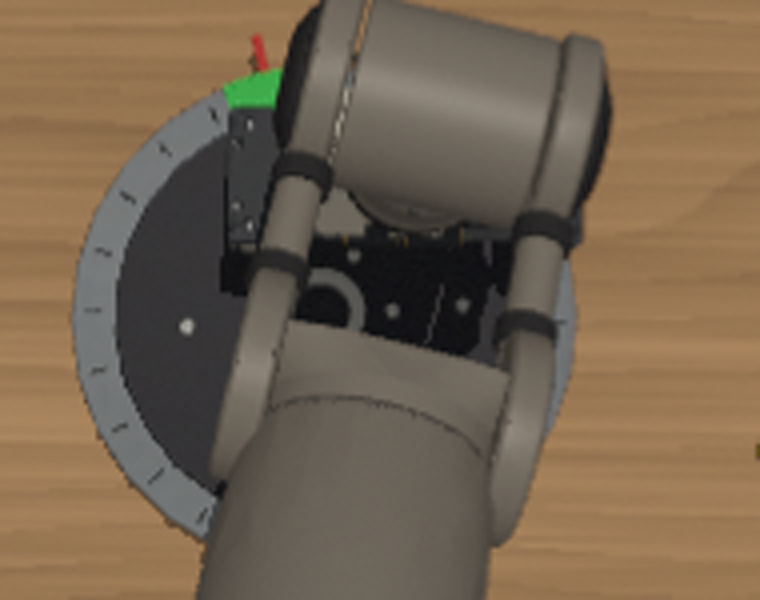

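The closed fingertips (scene crop 230,395) stand on the -y side of the post (320,405) with about 21 mm of gap, which matches the poses. Now the flick, followed by a lift.

Emit:
apply_moves(rows=[[[0.1,0.3,-1.5],0,0],[[0.2,0.3,-3.2],0,0],[[0.9,0.3,-5.5],0,0],[[0.9,-4.0,-5.6],0,0],[[0.9,-9.0,-5.6],0,0]])

```text
time: 2.58
tool_pos: [646.3, -13.6, 179.0]
tcp_rot: [-1.573, -0.0, -3.137]
contact_force: [0.7, 0.4, 0.2]
grip_width: 0.5
```

```bash
python3 - <<'E'
from h import *
to([485,-60,140])
im=vision.capture("scene"); cv2.imwrite("pics/s2.png",im[:,:,::-1])
E
```

```text
t 2.575 pos [646.3 -13.6 179. ] rot [-1.573 -0.    -3.137] F [0.7 0.4 0.2] grip 0.5 shift cm [16.15  3.9   4.58] turn 0.005
```

View pics/s2.png

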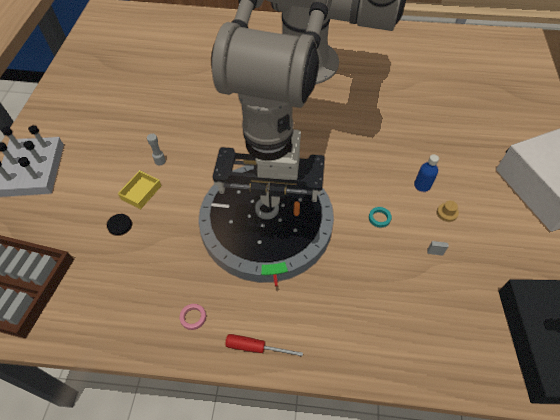

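The flick worked: the line is now at (220,206) and the post at (297,208), a turn of about 90° CCW. Now I move to hover above the near rim.

Emit:
apply_moves(rows=[[[6,0,1.9],0,0],[[12,2,1.9],0,0],[[15.9,3.9,1.9],0,0],[[15.9,3.9,1.9],0,0],[[15.9,3.9,1.9],0,0]])

```text
time: 3.25
tool_pos: [492.1, -33.2, 147.5]
tcp_rot: [-1.571, 0.015, -3.136]
contact_force: [0.0, -0.5, -1.0]
grip_width: 0.6
```

```bash
cat >> h.py <<'E'
C=np.array([592,-33.5]); PD=0.251
def line(n="scene",save=None):
    t=bot.get_obs()["time"]; im=vision.capture(n)
    if save: cv2.imwrite(save,im[:,:,::-1])
    out=[]
    for nm,m,z in(("post",mask(im,(5,150,60),(14,255,255)),72),("line",mask(im,(0,0,120),(179,70,255)),52)):
        for c,s in blobs(m,10):
            p=ray(n,c,z)[:2]-C; r=np.hypot(*p); a=np.arctan2(p[1],p[0])-PD
            if nm=="post": a+=np.pi
            ok=(55<r<80) if nm=="post" else (95<r<112 and s[4]<90)
            if ok: out.append((nm,c,s[4],round(r,1),round(a%(2*np.pi),3)))
    return t,out
E
python3 - <<'E'
from h import *
to([487,-33.5,80])
for i in range(4): print(line(save=f"pics/l{i}.png"))
E
```

```text
t 3.25 pos [492.1 -33.2 147.5] rot [-1.571  0.015 -3.136] F [ 0.  -0.5 -1. ] grip 0.6 shift cm [0.62 6.74 0.03] turn 0.005
(3.25, [('post', array([248.3, 184.6]), np.int32(79), np.float64(70.5), np.float64(0.486)), ('line', array([293.6, 243.3]), np.int32(66), np.float64(102.7), np.float64(0.481))])
(3.3, [('post', array([244.4, 187. ]), np.int32(75), np.float64(70.8), np.float64(0.64)), ('line', array([299.4, 238.6]), np.int32(60), np.float64(102.0), np.float64(0.647))])
(3.35, [('post', array([240.9, 189.9]), np.int32(78), np.float64(71.0), np.float64(0.795)), ('line', array([304.4, 233.2]), np.int32(61), np.float64(101.7), np.float64(0.818))])
(3.4, [('post', array([238.2, 193.7]), np.int32(78), np.float64(70.1), np.float64(0.963)), ('line', array([308. , 227.3]), np.int32(60), np.float64(101.2), np.float64(0.986))])
```

View pics/l3.png

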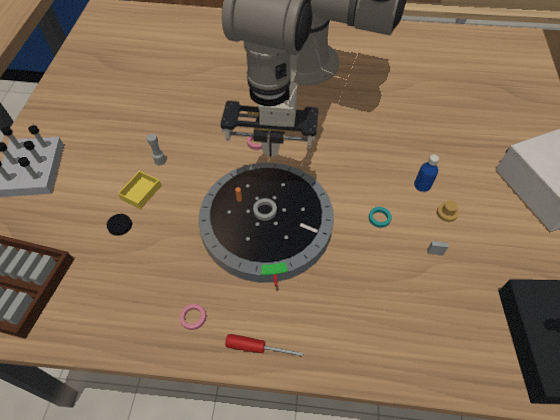

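Spindle speed is about 3.3 rad/s (line and post agree, spindle ≈ 7.25 at t=3.40). The image shows the line at (308,227), the post at (238,194), and the ring central at (265,209). Now I lower to a hover just above the rim.

Emit:
apply_moves(rows=[[[0.5,3.0,0.0],0,0],[[0.5,5.5,0.0],0,0],[[0.5,7.2,0.0],0,0],[[0.5,7.2,0.0],0,0],[[0.5,7.2,0.0],0,0]])

```text
time: 4.08
tool_pos: [489.1, -33.8, 75.6]
tcp_rot: [-1.571, 0.015, -3.137]
contact_force: [0.8, -0.6, 0.4]
grip_width: 0.3
```

```bash
python3 - <<'E'
from h import *
to([487,-33.5,71])
for i in range(4): print(line(save=f"pics/m{i}.png"))
to([487,-33.5,71])
E
```

```text
t 4.075 pos [489.1 -33.8  75.6] rot [-1.571  0.015 -3.137] F [ 0.8 -0.6  0.4] grip 0.3 shift cm [ 0.22  0.45 -0.04] turn 0.005
(4.075, [('post', array([268.5, 231. ]), np.int32(83), np.float64(65.7), np.float64(3.104)), ('line', array([260.6, 173.8]), np.int32(18), np.float64(105.7), np.float64(3.152))])
(4.125, [('post', array([273.5, 230.2]), np.int32(83), np.float64(65.7), np.float64(3.266)), ('line', array([254.4, 174.6]), np.int32(31), np.float64(106.4), np.float64(3.29))])
(4.175, [('post', array([278.3, 228.7]), np.int32(86), np.float64(65.6), np.float64(3.43)), ('line', array([249. , 178.6]), np.int32(30), np.float64(99.6), np.float64(3.442))])
(4.225, [('post', array([282.5, 226.8]), np.int32(84), np.float64(65.7), np.float64(3.583)), ('line', array([243.1, 180.8]), np.int32(33), np.float64(100.5), np.float64(3.591))])
t 4.275 pos [488.9 -33.8  75.7] rot [-1.571  0.016 -3.137] F [-0.5  0.2  0.5] grip 0.3 shift cm [ 0.2   0.47 -0.03] turn 0.005
```

View pics/m3.png

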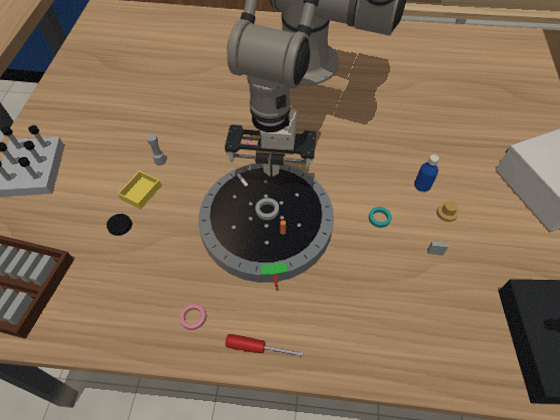

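Emit:
apply_moves(rows=[[[0.0,0.4,0.0],0,0]])

```text
time: 4.4
tool_pos: [489.4, -33.9, 72.2]
tcp_rot: [-1.57, 0.017, -3.137]
contact_force: [-0.1, -0.1, -1.0]
grip_width: 0.7
```

Emit:
apply_moves(rows=[[[0.0,0.0,0.0],0,0]])

```text
time: 4.53
tool_pos: [489.2, -33.9, 72.1]
tcp_rot: [-1.57, 0.017, -3.137]
contact_force: [0.0, -0.5, -0.4]
grip_width: 0.5
```

```bash
python3 - <<'E'
from h import *
to([487,-33.5,71])
T=[];A=[]
for i in range(20):
    t,o=line()
    print(round(t,3),round(bot.get_obs()["tool_pos"][2],1),[(x[0],float(x[3]),float(x[4])) for x in o])
E
```

```text
t 4.525 pos [489.2 -33.9  72.1] rot [-1.57   0.017 -3.137] F [ 0.  -0.5 -0.4] grip 0.5 shift cm [ 0.23  0.1  -0.04] turn 0.005
4.525 72.2 [('post', 66.6, 4.522), ('line', 106.8, 4.474)]
4.575 72.3 [('post', 66.9, 4.661), ('line', 106.0, 4.618)]
4.625 72.3 [('post', 66.8, 4.817), ('line', 105.4, 4.765)]
4.675 72.2 [('post', 67.7, 4.966), ('line', 105.4, 4.911)]
4.725 72.2 [('post', 67.6, 5.108), ('line', 105.0, 5.056)]
4.775 72.2 [('post', 68.6, 5.257), ('line', 104.1, 5.2)]
4.825 72.2 [('post', 69.1, 5.402), ('line', 104.9, 5.345)]
4.875 72.2 [('post', 69.4, 5.547), ('line', 103.0, 5.486)]
4.925 72.2 [('post', 69.3, 5.679), ('line', 103.7, 5.629)]
4.975 72.2 [('post', 68.7, 5.814), ('line', 103.8, 5.774)]
5.025 72.2 [('post', 68.3, 5.95), ('line', 103.0, 5.915)]
5.075 72.2 [('post', 69.4, 6.092), ('line', 102.6, 6.058)]
5.125 72.2 [('post', 69.8, 6.233), ('line', 102.3, 6.197)]
5.175 72.2 [('post', 70.1, 0.086), ('line', 102.4, 0.055)]
5.225 72.2 [('post', 70.5, 0.218), ('line', 102.2, 0.198)]
5.275 72.2 [('post', 70.8, 0.348), ('line', 102.1, 0.338)]
5.325 72.2 [('post', 70.7, 0.477), ('line', 102.4, 0.477)]
5.375 72.2 [('post', 70.7, 0.616), ('line', 102.2, 0.615)]
5.425 72.2 [('post', 70.6, 0.74), ('line', 101.4, 0.754)]
5.475 72.2 [('post', 71.1, 0.867), ('line', 101.7, 0.895)]
```

```bash
cat >> h.py <<'E'
import json,os
def sample(N,f="log.json"):
    L=json.load(open(f)) if os.path.exists(f) else []
    for i in range(N):
        t,o=line(); a=[x[4] for x in o if x[0]=="line"] 
        L.append([float(t),[float(v) for v in a],[float(x[4]) for x in o if x[0]=="post"]])
    json.dump(L,open(f,"w")); return L
E
python3 - <<'E'
from h import *
L=sample(60)
for r in L[::6]+L[-3:]: print(np.round(r[0],3),r[1],r[2])
E
```

```text
5.525 [1.029] [1.004]
5.825 [1.832] [1.776]
6.125 [2.601] [2.551]
6.425 [3.34] [3.325]
6.725 [4.05] [4.064]
7.025 [4.742] [4.792]
7.325 [5.424] [5.471]
7.625 [6.087] [6.118]
7.925 [0.457] [0.455]
8.225 [1.084] [1.053]
8.375 [1.394] [1.347]
8.425 [1.502] [1.443]
8.475 [1.599] [1.539]
```

```bash
cat >> h.py <<'E'
from scipy.optimize import least_squares
from scipy.integrate import solve_ivp
def fit(L,off=12.566370614,t0=5.5):
    t=np.array([r[0] for r in L if r[1]]); a=np.unwrap([r[1][0] for r in L if r[1]])+off
    def sim(p,ts):
        A,w,ca,cb=p[:4]; tau=np.asarray(ts)-t[0]; k=cb
        e=np.exp(-k*tau); wt=(w+ca/k)*e-ca/k
        return A+(w+ca/k)*(1-e)/k-ca/k*tau, wt
    def res(p):
        th,_=sim(p,t); return th+p[4]*np.cos(th)+p[5]*np.sin(th)-a
    s=least_squares(res,[a[0],2.7,.1,.07,0,0],bounds=([-50,0,0,.005,-.1,-.1],[99,5,1,.5,.1,.1]),loss="soft_l1",f_scale=.02)
    return s.x,sim,np.abs(s.fun).mean(),t
def report(L):
    p,sim,e,t=fit(L); ts=np.arange(t[0],t[-1]+15,.005); th,w=sim(p,ts)
    print("p",p.round(3),"err",round(e,4),"now",round(t[-1]+.05,3),"w",sim(p,[t[-1]])[1].round(3))
    m=np.argmax(w<=0) if (w<=0).any() else -1; print("end angle/2pi",th[m]/2/np.pi,"at t",ts[m])
    for n in (3,4,5):
        k=np.argmax(th[:m]>2*np.pi*n)
        if k>0: print("turn",n,"t",ts[k].round(3),"w",w[k].round(3))
E
python3 - <<'E'
from h import *
L=json.load(open("log.json")); report(L)
L=sample(20); report(L)
E
```

```text
p [ 1.3589e+01  2.6840e+00  1.4000e-02  9.5000e-02 -1.1000e-02  1.4000e-02] err 0.0015 now 8.525 w [1.99]
end angle/2pi 5.61541933009697 at t 23.474999999999618
turn 3 t 7.71 w 2.151
turn 4 t 11.185 w 1.503
turn 5 t 16.715 w 0.827
p [ 1.3588e+01  2.6860e+00  4.9000e-02  8.2000e-02 -1.1000e-02  1.5000e-02] err 0.0016 now 9.525 w [1.78]
end angle/2pi 5.393844180755338 at t 24.474999999999596
turn 3 t 7.71 w 2.149
turn 4 t 11.22 w 1.464
turn 5 t 17.365 w 0.649
```

Emit:
apply_moves(rows=[[[0.0,0.22,0.0],0,0]])

```text
time: 9.65
tool_pos: [489.5, -33.9, 70.1]
tcp_rot: [-1.57, 0.018, -3.136]
contact_force: [0.8, 0.4, -0.3]
grip_width: 0.5
```

```bash
python3 - <<'E'
from h import *
L=sample(24); report(L); to([487,-33.5,70])
E
```

```text
p [ 1.3588e+01  2.6840e+00  6.8000e-02  7.3000e-02 -1.2000e-02  1.5000e-02] err 0.0016 now 10.85 w [1.525]
end angle/2pi 5.253541572254614 at t 24.099999999999604
turn 3 t 7.71 w 2.149
turn 4 t 11.235 w 1.448
turn 5 t 17.77 w 0.545
t 10.85 pos [489.4 -33.9  70. ] rot [-1.57   0.017 -3.137] F [-0.3 -0.2  0. ] grip 0.6 shift cm [ 0.24 -0.   -0.04] turn 0.005
```

```bash
python3 - <<'E'
from h import *
L=sample(5); report(L)
E
```

```text
p [ 1.3588e+01  2.6830e+00  6.9000e-02  7.3000e-02 -1.2000e-02  1.5000e-02] err 0.0015 now 11.1 w [1.48]
end angle/2pi 5.242794046699633 at t 23.949999999999605
turn 3 t 7.71 w 2.149
turn 4 t 11.235 w 1.448
turn 5 t 17.805 w 0.536
```

Emit:
apply_moves(rows=[[[0.0,0.65,0.0],0,0]])

```text
time: 11.22
tool_pos: [490.2, -34.4, 65.6]
tcp_rot: [-1.569, 0.019, -3.136]
contact_force: [-22.0, 0.4, 82.6]
grip_width: 0.5
```

Emit:
apply_moves(rows=[[[0.0,0.08,0.0],0,0],[[0.0,0.08,0.0],0,0]])

```text
time: 11.48
tool_pos: [490.1, -34.5, 66.1]
tcp_rot: [-1.569, 0.02, -3.136]
contact_force: [-6.7, 0.2, 18.3]
grip_width: 0.1
```

```bash
python3 - <<'E'
from h import *
print(line(save="pics/b0.png")); print(line(),line("top","pics/b1.png")); to([489,-34,66])
E
```

```text
(11.475, [('post', array([263.7, 180.5]), np.int32(75), np.float64(69.3), np.float64(6.243)), ('line', array([268.1, 251.1]), np.int32(65), np.float64(102.6), np.float64(6.203))])
(11.525, [('post', array([263.7, 180.4]), np.int32(77), np.float64(69.6), np.float64(6.243)), ('line', array([268.1, 251.1]), np.int32(65), np.float64(102.6), np.float64(6.203))]) (11.575, [('line', array([288.3, 175.5]), np.int32(56), np.float64(102.6), np.float64(6.223))])
t 11.625 pos [490.1 -34.5  66.1] rot [-1.569  0.02  -3.136] F [-6.6 -0.2 18.7] grip 0.7 shift cm [ 0.11  0.01 -0.05] turn 0.006
```

View pics/b0.png

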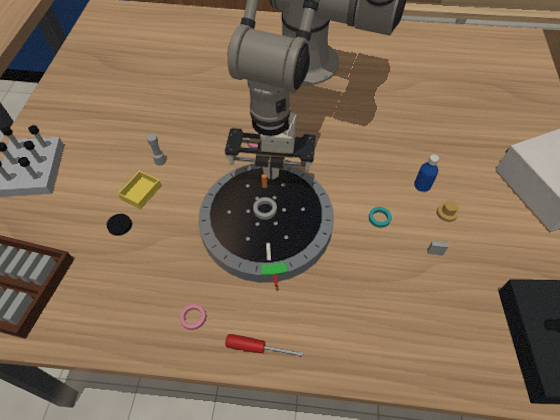

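Stopped at −0.06 to −0.08 rad (7–10 mm, limit 22 mm), held with 18 N. In the image the line at (268,251) points into the green band, about (261–287, 268). Now I lift straight up.

Emit:
apply_moves(rows=[[[0.0,-1.0,0.0],0,0],[[0.0,-4.0,0.0],0,0],[[0.0,-9.0,0.0],0,0],[[0.0,-9.0,0.0],0,0],[[0.0,-9.0,0.0],0,0]])

```text
time: 12.25
tool_pos: [487.9, -34.2, 155.7]
tcp_rot: [-1.569, 0.019, -3.136]
contact_force: [-1.3, -0.0, -0.4]
grip_width: 0.5
```

```bash
python3 - <<'E'
from h import *
print(line(save="pics/c0.png")); print(line("top","pics/c1.png")); to([489,-34,66])
for i in range(8): r=line()
print(r)
a=cv2.imread("pics/scene0.png");b=cv2.imread("pics/c0.png")
for n,f0,f1 in(("scene","scene0","c0"),("top","top0","c1")):
    A=cv2.imread(f"pics/{f0}.png")[:,:,::-1].copy();B=cv2.imread(f"pics/{f1}.png")[:,:,::-1].copy()
    for nm,lo,hi in(("blue",(105,150,60),(125,255,255)),("yel",(24,150,120),(34,255,255)),("brass",(17,140,90),(23,255,255))):
        for im in(A,B):
            q=[x for x in blobs(mask(im,lo,hi),25)]; print(n,nm,[tuple(map(float,x[0])) for x in q])
im=cv2.imread("pics/c1.png"); cv2.imwrite("pics/c1c.png",cv2.resize(im[140:290,215:375],None,fx=4,fy=4))
im=cv2.imread("pics/c0.png"); cv2.imwrite("pics/c0c.png",cv2.resize(im[150:300,185:345],None,fx=4,fy=4))
E
```

```text
(12.25, [('post', array([264.5, 180.1]), np.int32(83), np.float64(70.3), np.float64(6.216)), ('line', array([267.5, 251.2]), np.int32(66), np.float64(102.8), np.float64(6.19))])
(12.3, [('line', array([288.9, 175.5]), np.int32(53), np.float64(102.4), np.float64(6.209))])
t 12.35 pos [487.5 -34.2 154.9] rot [-1.569  0.017 -3.136] F [ 0.  -0.2 -0.4] grip 0.1 shift cm [ 0.    8.89 -0.03] turn 0.006
(12.7, [('post', array([264.4, 180.1]), np.int32(83), np.float64(70.3), np.float64(6.219)), ('line', array([267.5, 251.2]), np.int32(66), np.float64(102.8), np.float64(6.19))])
scene blue [(76.5, 1.4), (77.3, 11.4), (63.9, 25.1), (33.2, 53.7), (425.8, 177.0)]
scene blue [(68.4, 12.2), (33.1, 53.8), (425.8, 177.0)]
scene yel [(138.9, 189.2)]
scene yel [(138.7, 189.2)]
scene brass [(447.5, 212.7)]
scene brass [(447.7, 210.9), (445.0, 216.4)]
top blue [(20.8, 130.7), (145.2, 279.0)]
top blue [(20.9, 131.0), (145.2, 279.0)]
top yel [(421.8, 242.7)]
top yel [(421.8, 242.7)]
top brass [(126.2, 247.2)]
top brass [(126.3, 247.2), (413.8, 256.7)]
```

View pics/c0c.png

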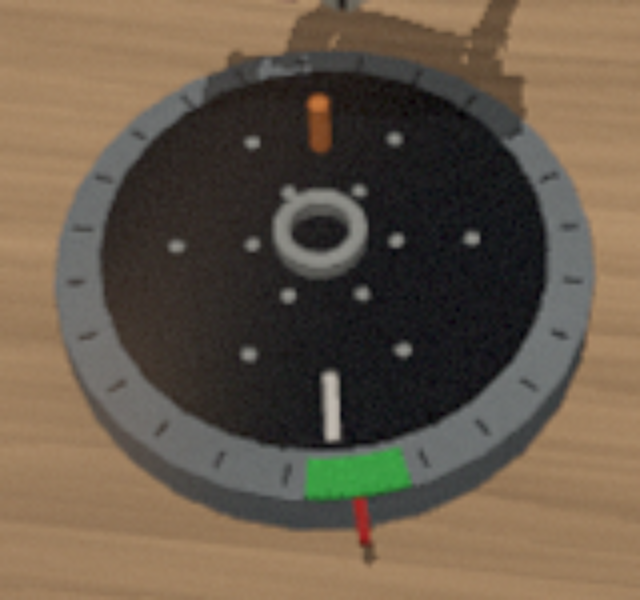

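View pics/c1.png

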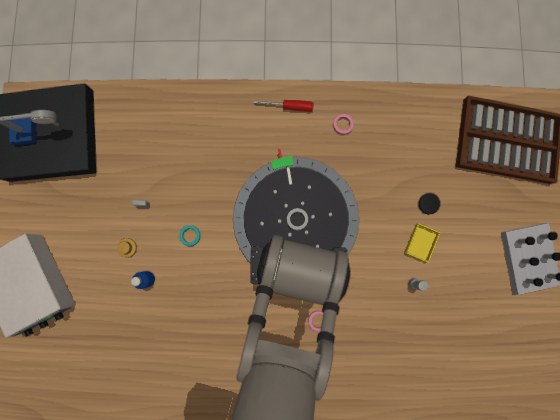

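```bash
python3 - <<'E'
from plant import order
print(order.close_job())
E
```

```text
the job is handed in; nothing more can be done
None
```

I flicked the table counter-clockwise off the orange post to about 3.3 rad/s and left it untouched for about 8.7 s. I then braked it once with a fingertip on the near rim, at turn 4 by the fit (spindle about 25.1 rad), lifted off and handed in at about 12.7 s. The hand-in reports no verdict.

Last checks before handing in:
- **White line:** it stood still 0.07–0.09 rad short of the pointer, which is 9–12 mm against the 22 mm limit. The angle was 6.190 rad (scene, 0.45 s apart) and 6.209 rad (top). It moved about 0.01 rad as the finger lifted.
- **Steel ring:** it looks flat, shifted by about 2 pixels, roughly 4 mm from its starting place. I judged this by eye from the crops.
- **Loose things:** colour checks put the bottle, tray and brass part in their original places. In the scene view the brass part's mask split in two, but in the top view it had not moved. The plug gauge, gauge block and lens cap I compared by eye only.
- **Force:** the brake press came out firmer than planned, with 83 N at the wrist against the 120 N limit. I eased it to 18 N for the hold.
- **Disagreement:** the two cameras differ by about 4 mm on the disc centre. This hardly affects the line angle relative to the pointer.

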